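Pack the day's finds into one steady stack

TASK

Pack up the finds into one stack, widest at the bottom: first push the loaded open case along the table, without lifting or tipping it, until its long side sits flush against the wooden stop, neither end sticking out past the stop. Then set the battened lid on it, battens up, so that it drops fully down over both dowel pins, stand the rectangular tin upright on the middle of the battens, and stand the round jar upright on the middle of the tin. Leave the other loose things (sherds, brush, flat tool, cap) where they are.

Things in the scene. Friction and masses are not known exactly. Their poses are not given: they have to be found in the camera images.
- stop: Straight wooden stop fixed to the table, 240 mm long (along its y), 30 mm high, 16 mm thick (from x=0 to x=+16 mm). Origin: middle of the inner face, which looks to -x, at table level. The case is pushed along this frame's +x; flush, its centre is at x=-55 mm, and anywhere from y=-45 to +45 mm, its x axis parallel to the stop's. Turned by up to 0.15 rad.
- case: Shallow open wooden case with finds inside, 110 x 150 mm (x, y), 50 mm high, 0.48 to 0.75 kg, loose; sliding it takes about 4 to 10 N. Origin: centre of its underside. Two steel dowel pins, 10 mm across, stand 14 mm up from the tops of its 25 mm thick end blocks at x=0, y=+62 and -62 mm. It starts 55 to 100 mm short of home in front of the stop, within 15 mm of its middle, turned up to 0.15 rad from it. Too wide to grasp.
- lid_center (a point): Plywood lid, 110 x 150 mm (x, y), plate 10 mm thick, 200 g, lying battens up. On top two battens along y, 18 mm high, 90 mm long, outer faces at x=-28 and +28 mm: grip it across these. Two 14 mm holes at x=0, y=+62 and -62 mm. The point: its centre, 14 mm above its underside, 14 mm below the battens' tops. Seated, its underside is 50 mm above the table; either way round is right.
- tin_center (a point): Rectangular metal tin with lid, 60 x 90 mm (x, y), 42 mm high, 130 to 250 g. The point is its centre, 21 mm up. Gripped across its 60 mm side (x). On the lid's battens its underside is 78 mm above the table.
- jar_center (a point): Round closed jar, 44 mm across, 50 mm high, 60 to 130 g. The point is its centre, 25 mm up. On the tin its underside is 120 mm above the table.
- sherd0_center (a point): Potsherd, about 35 x 25 mm, 12 mm thick, lying between the lid, tin and jar. Not to be moved.
- sherd1_center (a point): Potsherd, about 55 x 40 mm, 12 mm thick. Not to be moved.
- sherd2_center (a point): Potsherd, about 60 x 40 mm, 12 mm thick. Not to be moved.
- brush_grip (a point): Brush, 150 mm long, lying on the table; the point is on its handle. Not to be moved.
- trowel_grip (a point): Flat-bladed tool, 190 mm long, lying on the table; the point is on its handle. Not to be moved.
- cap_center (a point): Black disc-shaped cap, 48 mm across, 14 mm high, lying flat; the point is its centre. Not to be moved.
There are look-alikes about, which are no part of the job. Leave any turquoise look-alike of the part that bears lid_center alone.

How it is judged:
By the outcome, as a careful person would: the job done as asked, in the order asked, and still so for the second after the job is handed in, with the robot touching nothing.
It also fails if it takes over 72 s, if anything falls off the work surface, if the arm or the gripper's body presses on something with over 40 N, if the wrist force passes 120 N, or if a joint passes its speed limit or range.

ROBOT

A 6-joint arm with a two-finger parallel gripper is mounted at the origin on the work surface. World frame = base frame: x ahead of the robot, y to its left, z up, the work surface at z = 0. Lengths are in m, angles in degrees, forces in N, time in s.
With the tool pointing down it reaches from about 0.3 to 0.75 m from the base axis. Payload 8.5 kg.
Tool frame: the origin (TCP) lies at the very end of the fingers, on their centre line; the grasp point (between the pads) lies 19 mm behind it (env.pinch_z is the distance from the TCP to the grasp point, in m); z points along the fingers, y is the line along which they close (so a half turn about z gives the same grasp; the last joint's range is limited). The gripper opens to 85 mm and grips with 20 to 120 N. Pads are 22 mm wide; open, the fingers measure 114 mm over their backs; the gripper's body (76 mm by 85 mm) begins 54 mm behind the grasp point. The pads swing forward as they close: fully open they stand 13 mm farther back than shut.
Start: joints at [55.674, 21.807, 74.336, -0, 83.858, -12.336], TCP at [0.206, 0.51, 0.231] pointing down, gripper open.
Joint ranges: [-178.18, 178.18], [-50.72, 133.34], [12.68, 142.11], [-81.47, 261.47], [9.98, 163.14], [-165.26, 165.26]. Speed limits (degrees/s): [136.94, 136.94, 180, 180, 180, 180].

INTERFACE

Orientations are given as a 3x3 rotation matrix whose columns are the frame's x, y, z axes.
In Python, from rig import env, viewer gives the robot as it stands.
- The arm moves only by the tool drive_tool, never from a script. Its argument "series" is a list of rows, each a list of 3 entries, a list of its own where there are three numbers: the shift along the tool's x, y, z in m, then the turn about the tool's z in degrees, then the finger opening in m, from 0 to 0.0854. A call has 1 to 20 rows; each row is the pose to reach, as a shift and turn from the pose commanded when the call began, along the tool's axes at that moment; what a row does not reach only later rows make up. A row lasts 1/10 s, in which the tool goes at most 50 mm and 8.59 degrees, less where a joint would pass 70% of its speed; a pose out of reach is approached as far as the arm can. A call with a gripper value outside its range is refused whole. The fingers move at their own pace and stop on an object; "newtons" is the grip in N (left out, the last holds). Time passes only in rows, so rows that repeat a pose let the fingers close. It gives the time, the measured TCP pose, the force, the opening and the grip force at its end, in the units of the state.
- env.observe(): the state, without advancing time (a new reading comes with each control period).
- viewer.get_image(name): name is "scene" or "top" or "wrist"; returns a dict with "img" (400x640x3 uint8, red, green, blue), "depth" (400x640 float32, m along the optical axis (not along the pixel's ray), 0 where there is no reading), "camera_matrix" (3x3 intrinsics, pixels), "rvec" (rotation vector, rad) and "tvec" (3), from world to camera coordinates, as OpenCV has them. Camera axes: x right, y down, z forward; pixel columns grow to the right and rows downward; lengths in m; the calibration is good to about 2 mm. A picture is of the moment at which its call begins.
- env.close_job(): hands the job in; it is judged then, once.
The state is a dict: "time_s": time; "q": joint angles; "qvel": joint speeds; "joint_efforts": joint torques, N m; "position": TCP position; "tool_rot": TCP orientation; "ft_force": force on the tool from outside, world axes, zero at the start; "wrist_torque": the same for the moment, N m; "grip_width": finger opening in m; "gripper_force": force on a finger pad.
Only numpy, scipy, OpenCV 4.12 (cv2) and the standard library are available. Lean on these libraries where they do the work, as an engineer would, in place of code of your own. Each camera call takes 0.05 s, during which the arm holds its last target. There are 200 camera calls.

## Working session

There is one attempt and no reset: what is moved stays moved. The work goes in short steps, Python scripts to look and compute and a tool call to move; the robot and the scene stay as the last step left them, time stands still between calls to the robot, and variables do not carry over. Pictures are saved under pics/ and viewed, at most 10 in all, crops included, and the job is handed in when it is done.

Besides the shell and the picture viewer there is one more tool, called after "Emit:" in YAML: its name, and indented under it one key for each argument. drive_tool: Moves the arm, as the interface text tells. Its arguments: {"type":"object","properties":{"series":{"type":"array"},"newtons":{"type":"number"}},"required":["series"]}

```bash
mkdir -p pics; ls; cat > h.py <<'E'
import numpy as np, cv2
from rig import env, viewer
def cam(n):
    d=viewer.get_image(n); R,_=cv2.Rodrigues(np.array(d["rvec"],float)); return d,R,np.array(d["tvec"],float).ravel()
def save(d,f,crop=None,s=1):
    im=d["img"][...,::-1]
    if crop: im=im[crop[1]:crop[3],crop[0]:crop[2]]
    cv2.imwrite("pics/"+f,cv2.resize(im,None,fx=s,fy=s,interpolation=cv2.INTER_CUBIC))
def ray(d,R,t,uv,z):
    K=np.array(d["camera_matrix"],float); uv=np.atleast_2d(np.array(uv,float))
    v=np.c_[uv,np.ones(len(uv))]@np.linalg.inv(K).T@R; c=-R.T@t
    return c+v*((z-c[2])/v[:,2])[:,None]
def cloud(d,R,t):
    K=np.array(d["camera_matrix"],float); v,u=np.mgrid[0:400,0:640]; z=d["depth"]
    P=np.stack([(u-K[0,2])/K[0,0]*z,(v-K[1,2])/K[1,1]*z,z],-1)
    W=(P-t)@R; W[z==0]=np.nan; return W
E
python3 - <<'E'
from h import *
for n in("top","scene"):
    d,R,t=cam(n); save(d,n+"0.png",s=1.25); print(n,-R.T@t,R.T[:,2])
    np.savez(n+"0.npz",img=d["img"],depth=d["depth"],K=d["camera_matrix"],R=R,t=t)
s=env.observe();print(s["tool_rot"],s["position"],s["time_s"],s["grip_width"])
E
```

```text
pics
top [ 0.39485937 -0.06021983  1.32088509] [ 0.07344359 -0.00158313 -0.99729812]
scene [ 1.46650775 -0.1030527   0.99034883] [-0.72337933  0.02252573 -0.69008328]
[[-9.27238536e-01  3.74470506e-01 -7.33558904e-04]
 [ 3.74471133e-01  9.27237901e-01 -1.11630271e-03]
 [ 2.62161178e-04 -1.30977552e-03 -9.99999108e-01]] [0.20579428 0.50975434 0.23076438] 0.1 0.085253883861794
```

View pics/top0.png

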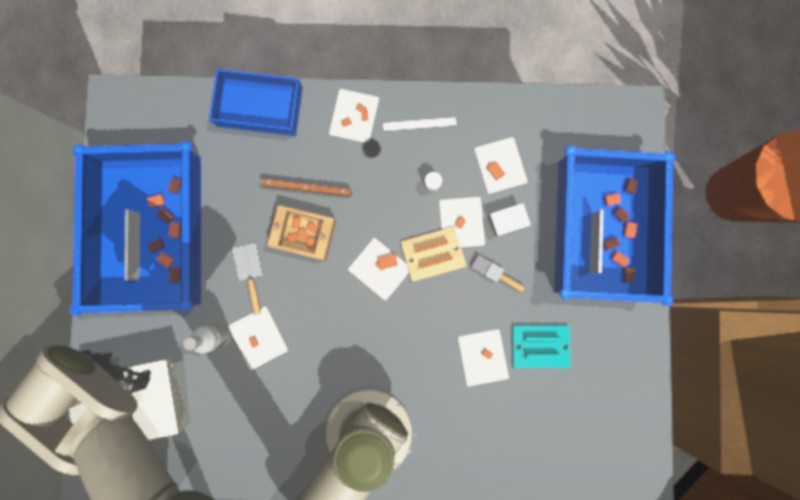

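View pics/scene0.png

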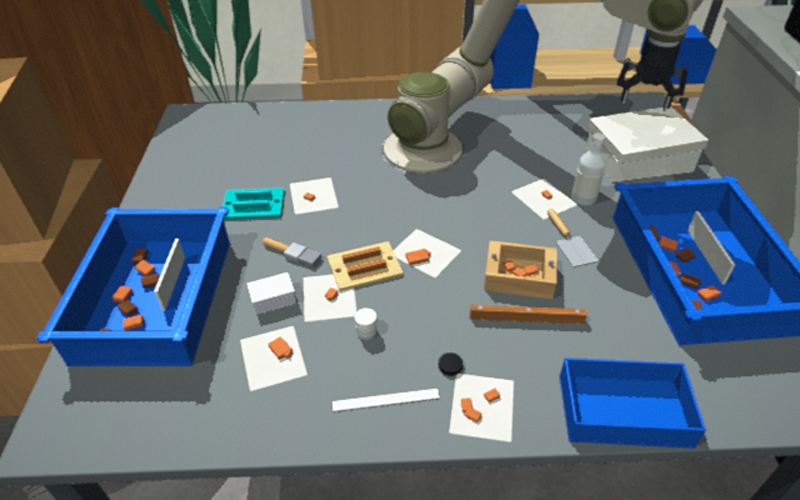

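The top view (800×500 px) shows the case at (301,232) and the stop at (305,186). The yellow plywood lid is at (433,253), with a turquoise look-alike at (541,345) that I'll leave alone. The tin is at (510,219), the jar at (432,180) and the cap at (372,148).

```bash
cat > m.py <<'E'
from h import *
def blobs(n,lo,hi,tag=""):
    d,R,t=cam(n); W=cloud(d,R,t); return d,R,t,W
E
python3 - <<'E'
from h import *
f=np.load("top0.npz"); d=dict(img=f["img"],depth=f["depth"],camera_matrix=f["K"]);R,t=f["R"],f["t"]
W=cloud(d,R,t); z=W[...,2]
print("table z",np.nanmedian(z[230:260,350:370]), np.nanmedian(z[300:340,400:410]))
c=np.array([[433,253],[510,219],[432,180],[301,232],[305,186]])/1.25
for nm,lo,hi,cc in [("stop",.02,.04,(305,186)),("case",.04,.058,(301,232)),("lid",.005,.04,(433,253)),("tin",.03,.05,(510,219)),("jar",.04,.06,(432,180)),
  ("sherd0",.006,.02,(460,222)),("sherd2",.006,.02,(386,261)),("brush",.005,.04,(497,272)),("trowel",.003,.05,(250,280))]:
    m=((z>lo)&(z<hi)).astype(np.uint8); n,l,st,ce=cv2.connectedComponentsWithStats(m)
    k=np.array([np.hypot(*(ce[i]-np.array(cc)/1.25))+ (999 if st[i,4]<8 else 0) for i in range(1,n)]).argmin()+1
    P=W[l==k]; r=cv2.minAreaRect(P[:,:2].astype(np.float32)*1000)
    print(nm,st[k,4],"rect c",np.round(r[0],1),"size",np.round(r[1],1),"ang",round(r[2],2),"medz",np.round(np.median(P[:,2])*1000,1),"box",np.round(cv2.boxPoints(r)).astype(int).tolist())
# colour crops
im=cv2.resize(d["img"][...,::-1][120:300,190:450],None,fx=3,fy=3,interpolation=cv2.INTER_CUBIC);cv2.imwrite("pics/crop0.png",im)
E
```

```text
table z -0.00014889364715958117 -0.00019293000688359364
stop 375 rect c [641.8 181. ] size [237.6  17.1] ang 84.42 medz 29.9 box [[622, 64], [639, 62], [662, 298], [645, 300]]
case 698 rect c [518.9 187.5] size [151.5 110. ] ang 77.07 medz 49.8 box [[448, 126], [556, 101], [589, 249], [482, 274]]
lid 1400 rect c [ 471.2 -163.3] size [114.2 157.8] ang 18.39 medz 10.6 box [[392, -106], [442, -256], [550, -220], [500, -70]]
tin 505 rect c [ 564.5 -360.2] size [59.5 91.2] ang 19.56 medz 41.4 box [[521, -327], [552, -413], [608, -393], [577, -307]]
jar 143 rect c [ 661.4 -155.4] size [40.  42.4] ang 89.97 medz 49.7 box [[640, -175], [683, -175], [683, -135], [640, -135]]
sherd0 52 rect c [ 557.3 -234.7] size [22.9 27.9] ang 74.46 medz 11.4 box [[541, -242], [568, -249], [574, -227], [547, -220]]
sherd2 169 rect c [447.8 -35.7] size [37.  58.9] ang 17.71 medz 11.6 box [[421, -13], [439, -69], [474, -58], [456, -2]]
brush 428 rect c [ 417.4 -334.5] size [148.7  45.7] ang 57.3 medz 17.8 box [[358, -385], [396, -409], [477, -284], [438, -260]]
trowel 471 rect c [391.7 325.8] size [198.1  73.6] ang 11.51 medz 6.2 box [[287, 342], [302, 270], [496, 309], [481, 382]]
```

View pics/crop0.png

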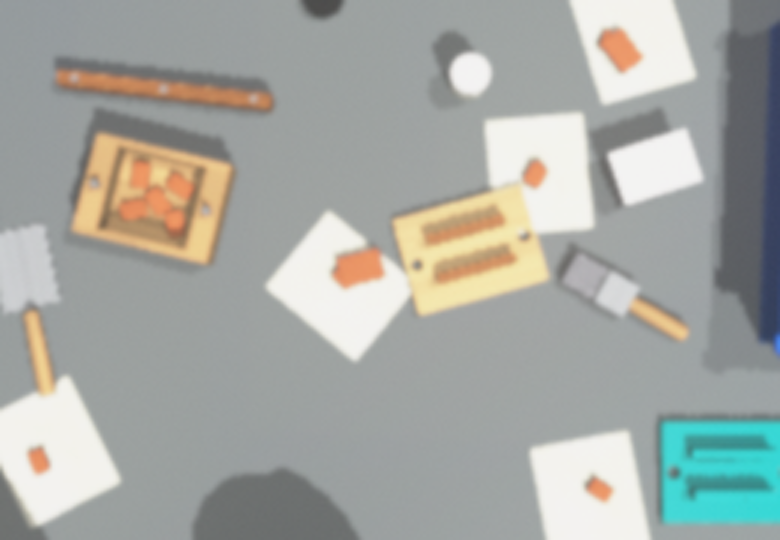

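The crop confirms the candidates. The yellow plywood lid with two battens and two holes, at crop (470,250), fits the description. The turquoise one at (715,470) is the look-alike. The white box at (655,165) is the tin and the white round at (470,73) is the jar. I'll start with the push.

```bash
cat > go.py <<'E'
from h import *
import sys
# go.py x y z [tool-y angle deg] : shift in tool axes (m), turn (deg)
def go(x,y,z,a=None):
    s=env.observe();R=np.array(s["tool_rot"]);p=np.array(s["position"])
    sh=R.T@(np.array([x,y,z])-p); cur=np.degrees(np.arctan2(R[1,1],R[0,1]))
    tr=0 if a is None else -((a-cur+90)%180-90)
    print("t",round(s["time_s"],2),"shift",np.round(sh,4),"turn",round(tr,2),"q6",round(s["q"][5],1),"p",np.round(p,4),"yang",round(cur,2))
if __name__=="__main__": go(*map(float,sys.argv[1:]))
E
python3 go.py .4293 .1963 .231 84.4; python3 go.py .4293 .1963 .005 84.4
```

```text
t 0.1 shift [-0.3246 -0.207  -0.    ] turn -16.39 q6 -12.3 p [0.2058 0.5098 0.2308] yang 68.01
t 0.1 shift [-0.3247 -0.2067  0.226 ] turn -16.39 q6 -12.3 p [0.2058 0.5098 0.2308] yang 68.01
```

Emit:
drive_tool:
  series:
    - [[-0.3246,-0.207,0],-16.4,0.085]
    - [[-0.3246,-0.207,0],-16.4,0.085]
    - [[-0.3246,-0.207,0],-16.4,0.085]
    - [[-0.3246,-0.207,0],-16.4,0.085]
    - [[-0.3246,-0.207,0],-16.4,0.085]
    - [[-0.3246,-0.207,0],-16.4,0.085]
    - [[-0.3246,-0.207,0],-16.4,0.085]
    - [[-0.3246,-0.207,0],-16.4,0.085]
    - [[-0.3246,-0.207,0.05],-16.4,0.085]
    - [[-0.3246,-0.207,0.1],-16.4,0.085]
    - [[-0.3246,-0.207,0.15],-16.4,0.085]
    - [[-0.3246,-0.207,0.19],-16.4,0.085]
    - [[-0.3246,-0.207,0.21],-16.4,0.085]
    - [[-0.3246,-0.207,0.223],-16.4,0.085]
    - [[-0.3246,-0.207,0.226],-16.4,0.085]
    - [[-0.3246,-0.207,0.226],-16.4,0.085]

```text
time_s: 1.7
position: [0.4293, 0.1965, 0.0052]
tool_rot: [[-0.995, 0.097, -0.001], [0.097, 0.995, -0.0], [0.001, -0.0, -1.0]]
ft_force: [-0.6, 0.2, 0.6]
grip_width: 0.0851
gripper_force: 0.0
```

```bash
python3 go.py .5 .1963 .005 84.4; python3 -c "
from h import *
d,R,t=cam('scene');save(d,'s1.png',(360,150,520,290),4);print(np.round(env.observe()['ft_force'],1))"
```

```text
t 1.7 shift [-0.0703  0.0067  0.0001] turn 0.01 q6 -74.2 p [0.4293 0.1965 0.0052] yang 84.41
[-0.1 -0.9  0.3]
```

View pics/s1.png

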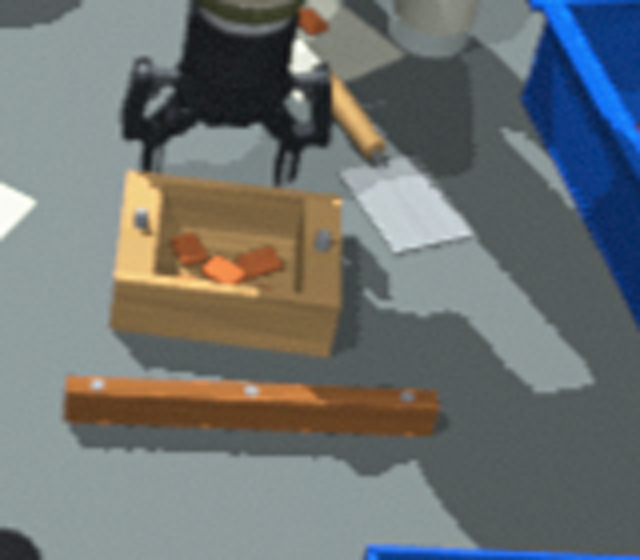

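The scene crop shows both fingers at the table behind the case's long side, at (150,165) and (285,175), clear of the trowel. Next I push along tool −x.

Emit:
drive_tool:
  series:
    - [[-0.006,0,0],0,0.085]
    - [[-0.012,0,0],0,0.085]
    - [[-0.017,0,0],0,0.085]
    - [[-0.022,0,0],0,0.085]
    - [[-0.027,0,0],0,0.085]
    - [[-0.032,0,0],0,0.085]
    - [[-0.037,0,0],0,0.085]
    - [[-0.042,0,0],0,0.085]
    - [[-0.047,0,0],0,0.085]
    - [[-0.051,0,0],0,0.085]
    - [[-0.055,0,0],0,0.085]
    - [[-0.059,0,0],0,0.085]
    - [[-0.063,0,0],0,0.085]
    - [[-0.066,0,0],0,0.085]
    - [[-0.069,0,0],0,0.085]
    - [[-0.072,0,0],0,0.085]
    - [[-0.074,0,0],0,0.085]
    - [[-0.076,0,0],0,0.085]
    - [[-0.078,0,0],0,0.085]
    - [[-0.078,0,0],0,0.085]

```text
time_s: 3.75
position: [0.5061, 0.1889, 0.0052]
tool_rot: [[-0.995, 0.097, -0.003], [0.097, 0.995, -0.0], [0.003, -0.0, -1.0]]
ft_force: [-5.9, 0.7, 1.2]
grip_width: 0.0851
gripper_force: 2.4
```

```bash
cat > cs.py <<'E'
from h import *
d,R,t=cam("top");W=cloud(d,R,t);z=W[...,2]
o=np.array([633.8,181.8]);a=np.radians(-5.6);ux=np.array([np.cos(a),np.sin(a)]);uy=np.array([-ux[1],ux[0]])
# pins and rim from depth + stop
for nm,lo,hi in (("stop",.026,.034),("case",.044,.056)):
    m=((z>lo)&(z<hi)&(W[...,1]>.04)&(W[...,1]<.32)&(W[...,0]>.4)&(W[...,0]<.7)).astype(np.uint8)
    if nm=="case": m&=((W[...,:2]*1000-o)@ux<5).astype(np.uint8)
    n,l,st,ce=cv2.connectedComponentsWithStats(m);k=st[1:,4].argmax()+1
    r=cv2.minAreaRect(W[l==k][:,:2].astype(np.float32)*1000)
    q=(cv2.boxPoints(r)-o)@np.c_[ux,uy]
    print(nm,st[k,4],"world",np.round(r[0],1),np.round(r[1],1),round(r[2],2),"stopframe",np.round(q.mean(0),1),np.round(q).astype(int).tolist())
print(np.round(env.observe()["ft_force"],1))
E
python3 cs.py
```

```text
stop 312 world [641.9 181.7] [240.3  16.9] 84.36 stopframe [8.1 0.7] [[0, -119], [16, -119], [17, 121], [0, 121]]
case 449 world [573.2 188.9] [151.3 107.3] 84.52 stopframe [-61.    1.1] [[-115, -75], [-7, -74], [-8, 77], [-115, 77]]
[-4.8  2.1  1.3]
```

Emit:
drive_tool:
  series:
    - [[-0.001,0,0],0,0.085]
    - [[-0.002,0,0],0,0.085]
    - [[-0.003,0,0],0,0.085]
    - [[-0.004,0,0],0,0.085]
    - [[-0.005,0,0],0,0.085]
    - [[-0.005,0,0],0,0.085]

```text
time_s: 4.4
position: [0.511, 0.1884, 0.0052]
tool_rot: [[-0.995, 0.097, -0.003], [0.097, 0.995, -0.0], [0.003, -0.0, -1.0]]
ft_force: [-5.5, 0.3, 2.0]
grip_width: 0.0852
gripper_force: 2.8
```

Emit:
drive_tool:
  series:
    - [[-0.001,0,0],0,0.085]
    - [[-0.001,0,0],0,0.085]

```text
time_s: 4.6
position: [0.512, 0.1883, 0.0052]
tool_rot: [[-0.995, 0.097, -0.003], [0.097, 0.995, -0.0], [0.003, -0.0, -1.0]]
ft_force: [-5.1, 0.6, 2.7]
grip_width: 0.085
gripper_force: 2.9
```

Emit:
drive_tool:
  series:
    - [[-0.001,0,0],0,0.085]
    - [[-0.001,0,0],0,0.085]

```text
time_s: 4.8
position: [0.5129, 0.1882, 0.0052]
tool_rot: [[-0.995, 0.097, -0.003], [0.097, 0.995, -0.0], [0.003, -0.0, -1.0]]
ft_force: [-5.3, 2.5, 2.5]
grip_width: 0.0846
gripper_force: 2.9
```

Emit:
drive_tool:
  series:
    - [[-0.001,0,0],0,0.085]
    - [[-0.001,0,0],0,0.085]

```text
time_s: 5.0
position: [0.514, 0.1881, 0.0052]
tool_rot: [[-0.995, 0.097, -0.003], [0.097, 0.995, -0.0], [0.003, -0.001, -1.0]]
ft_force: [-5.4, 1.1, 2.3]
grip_width: 0.085
gripper_force: 2.9
```

```bash
python3 cs.py
```

```text
stop 285 world [639.6 181.1] [238.1  21.9] 84.37 stopframe [ 5.8 -0.2] [[-5, -119], [17, -119], [17, 119], [-5, 119]]
case 443 world [581.8 187.8] [151.  105.1] 83.56 stopframe [-52.3   0.9] [[-106, -74], [-1, -75], [1, 76], [-104, 77]]
[-6.5  0.3  1.7]
```

Emit:
drive_tool:
  series:
    - [[-0.001,0,0],0,0.085]
    - [[-0.001,0,0],0,0.085]

```text
time_s: 5.25
position: [0.5147, 0.188, 0.0052]
tool_rot: [[-0.995, 0.097, -0.003], [0.097, 0.995, -0.0], [0.003, -0.001, -1.0]]
ft_force: [-7.0, -0.0, 3.1]
grip_width: 0.0851
gripper_force: 3.4
```

Emit:
drive_tool:
  series:
    - [[-0.001,0,0],0,0.085]
    - [[-0.001,0,0],0,0.085]

```text
time_s: 5.45
position: [0.5146, 0.188, 0.0052]
tool_rot: [[-0.995, 0.097, -0.006], [0.097, 0.995, -0.0], [0.006, -0.001, -1.0]]
ft_force: [-11.5, 0.6, 7.1]
grip_width: 0.085
gripper_force: 5.7
```

Emit:
drive_tool:
  series:
    - [[-0.001,0,0],0,0.085]
    - [[-0.001,0,0],0,0.085]

```text
time_s: 5.65
position: [0.5146, 0.188, 0.0052]
tool_rot: [[-0.995, 0.097, -0.008], [0.097, 0.995, -0.0], [0.008, -0.001, -1.0]]
ft_force: [-15.4, 0.3, 9.6]
grip_width: 0.0848
gripper_force: 7.9
```

The force rises while the position stays put, so the case is flush. I'll back off, rise, and look at the pins with the wrist camera.

Emit:
drive_tool:
  series:
    - [[0.012,0,0],0,0.085]
    - [[0.03,0,0],0,0.085]
    - [[0.03,0,-0.05],0,0.085]
    - [[0.03,0,-0.1],0,0.085]
    - [[0.03,0,-0.15],0,0.085]
    - [[0,0,-0.2],0,0.085]
    - [[-0.04,0,-0.23],0,0.085]
    - [[-0.065,0,-0.245],0,0.085]
    - [[-0.065,0,-0.245],0,0.085]
    - [[-0.065,0,-0.245],0,0.085]

```text
time_s: 6.65
position: [0.5827, 0.1813, 0.2498]
tool_rot: [[-0.995, 0.098, -0.001], [0.098, 0.995, 0.0], [0.001, -0.0, -1.0]]
ft_force: [0.8, 1.0, 0.5]
grip_width: 0.0848
gripper_force: 0.0
```

```bash
python3 - <<'E'
from h import *
d,R,t=cam("wrist");save(d,"w1.png",s=1.25)
np.savez("w1.npz",img=d["img"],depth=d["depth"],K=d["camera_matrix"],R=R,t=t)
s=env.observe();c=-R.T@t;print("cam",c,"dir",R.T[:,2],"in tool",np.array(s["tool_rot"]).T@(c-s["position"]),s["position"])
E
python3 cs.py
```

```text
cam [0.5127748  0.18740513 0.39205115] dir [ 0.27434347 -0.02732904 -0.96124335] in tool [ 0.06972364 -0.00087763 -0.1425361 ] [0.58197061 0.18146848 0.24937882]
stop 113 world [632.9 112.6] [101.5  22. ] 83.77 stopframe [  5.8 -68.9] [[-6, -120], [16, -120], [17, -18], [-5, -18]]
case 312 world [575.9 151.3] [ 76.3 110.2] 84.3 stopframe [-54.6 -36. ] [[-110, -74], [0, -74], [1, 2], [-110, 2]]
[-0.4  0.5  0.1]
```

View pics/w1.png

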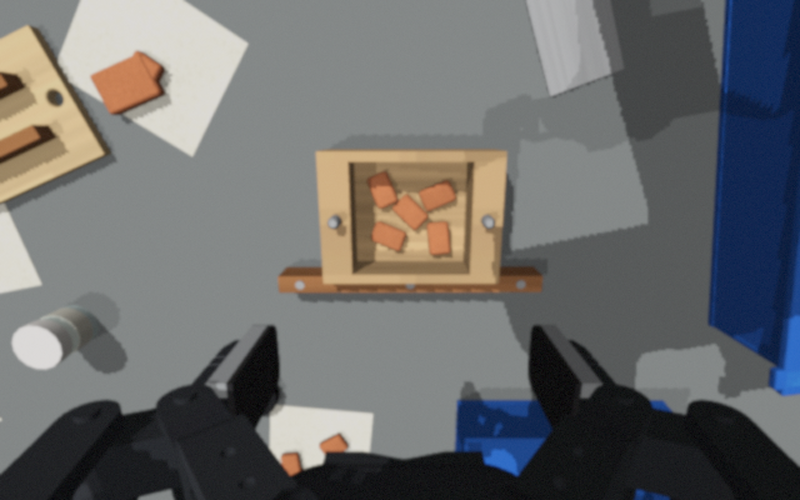

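The wrist view shows the case flush against the stop, with its front edge at (410,285) and the pins at (334,222) and (488,222). Next I measure the pins and go to the lid.

```bash
cat > pins.py <<'E'
from h import *
import sys
f=np.load(sys.argv[1]);d=dict(img=f["img"],depth=f["depth"],camera_matrix=f["K"]);R,t=f["R"],f["t"]
W=cloud(d,R,t);z=W[...,2]
for u,v in ((334,222),(488,222)):
    u,v=int(u/1.25),int(v/1.25);s=np.s_[v-9:v+10,u-9:u+10];zz=z[s];m=(zz>.058)&(zz<.07)
    P=W[s][m];yy,xx=np.nonzero(m);uv=(xx.mean()+u-9,yy.mean()+v-9)
    print(m.sum(),np.round(P.mean(0)*1000,1),"uv",np.round(uv,1),"ray64",np.round(ray(d,R,t,uv,.064)*1000,1),"range",np.round((P.min(0),P.max(0)),4).tolist())
E
python3 pins.py w1.npz
python3 - <<'E'
from h import *
f=np.load("top0.npz");d=dict(img=f["img"],depth=f["depth"],camera_matrix=f["K"]);R,t=f["R"],f["t"]
W=cloud(d,R,t);z=W[...,2];m=(z>.022)&(z<.034)&(abs(W[...,0]-.471)<.06)&(abs(W[...,1]+.163)<.08)
P=W[m][:,:2].astype(np.float32)*1000;r=cv2.minAreaRect(P);print(m.sum(),r)
m=(z>.006)&(z<.014)&(abs(W[...,0]-.471)<.1)&(abs(W[...,1]+.163)<.1);h=d["img"].astype(int);m&=(h[...,0]-h[...,2]>40)
n,l,st,ce=cv2.connectedComponentsWithStats(m.astype(np.uint8));k=st[1:,4].argmax()+1
print(cv2.minAreaRect(W[l==k][:,:2].astype(np.float32)*1000))
E
python3 go.py .471 -.163 .25 108.5
```

```text
79 [573.9 125.4  62.1] uv [266.4 177.8] ray64 [[573.6 125.7  64. ]] range [[0.5697, 0.1205, 0.0583], [0.5787, 0.1296, 0.0648]]
81 [585.9 247.4  62.4] uv [390.5 177.8] ray64 [[585.5 247.1  64. ]] range [[0.5816, 0.2433, 0.0581], [0.5907, 0.2521, 0.0652]]
195 ((471.50225830078125, -161.81455993652344), (56.07166290283203, 89.63040924072266), 16.98834991455078)
((471.4617614746094, -161.98370361328125), (110.01737976074219, 149.99716186523438), 16.745193481445312)
t 6.75 shift [ 7.670e-02 -3.537e-01 -3.000e-04] turn -24.07 q6 -78.2 p [0.5817 0.1816 0.2493] yang 84.43
```

Emit:
drive_tool:
  series:
    - [[0.076,-0.3527,0],67.5,0.085]
    - [[0.076,-0.3527,0],67.5,0.085]
    - [[0.076,-0.3527,0],67.5,0.085]
    - [[0.076,-0.3527,0],67.5,0.085]
    - [[0.076,-0.3527,0],67.5,0.085]
    - [[0.076,-0.3527,0],67.5,0.085]
    - [[0.076,-0.3527,0],67.5,0.085]
    - [[0.076,-0.3527,0],67.5,0.085]
    - [[0.076,-0.3527,0.03],67.5,0.085]
    - [[0.076,-0.3527,0.05],67.5,0.085]
    - [[0.076,-0.3527,0.05],67.5,0.085]
    - [[0.076,-0.3527,0.05],67.5,0.085]

```text
time_s: 7.95
position: [0.4724, -0.1617, 0.2007]
tool_rot: [[-0.291, 0.957, -0.0], [0.957, 0.291, 0.0], [0.0, -0.0, -1.0]]
ft_force: [-0.1, 0.1, 0.4]
grip_width: 0.0849
gripper_force: 0.0
```

```bash
python3 - <<'E'
from h import *
d,R,t=cam("wrist");save(d,"w2.png",s=1.25)
np.savez("w2.npz",img=d["img"],depth=d["depth"],K=d["camera_matrix"],R=R,t=t)
W=cloud(d,R,t);z=W[...,2];h=d["img"].astype(int);c=(h[...,0]-h[...,2]>30)
near=(abs(W[...,0]-.471)<.1)&(abs(W[...,1]+.163)<.1)
for lo,hi in((.005,.015),(.024,.033)):
    n,l,st,ce=cv2.connectedComponentsWithStats(((z>lo)&(z<hi)&c&near).astype(np.uint8))
    for k in [k for k in range(1,n) if st[k,4]>200]:
        r=cv2.minAreaRect(W[l==k][:,:2].astype(np.float32)*1000);print(lo,st[k,4],[np.round(x,1) for x in r],np.median(z[l==k]))
E
python3 go.py .4715 -.162 .008 16.9
```

```text
0.005 13462 [array([ 472.1, -163.8]), array([110.4, 150.6]), np.float64(16.8)] 0.009589831056436132
0.005 482 [array([ 558.4, -236. ]), array([22.4, 29.3]), np.float64(63.3)] 0.011181375990825648
0.024 1179 [array([ 451. , -169.8]), array([12.1, 90. ]), np.float64(16.7)] 0.027553681285492175
0.024 1182 [array([ 493.1, -157.2]), array([12.1, 90.2]), np.float64(16.7)] 0.027530849003537423
t 8.0 shift [ 0.0004 -0.0014  0.1932] turn 0.04 q6 -49.4 p [ 0.4728 -0.1619  0.2012] yang 16.94
```

View pics/w2.png

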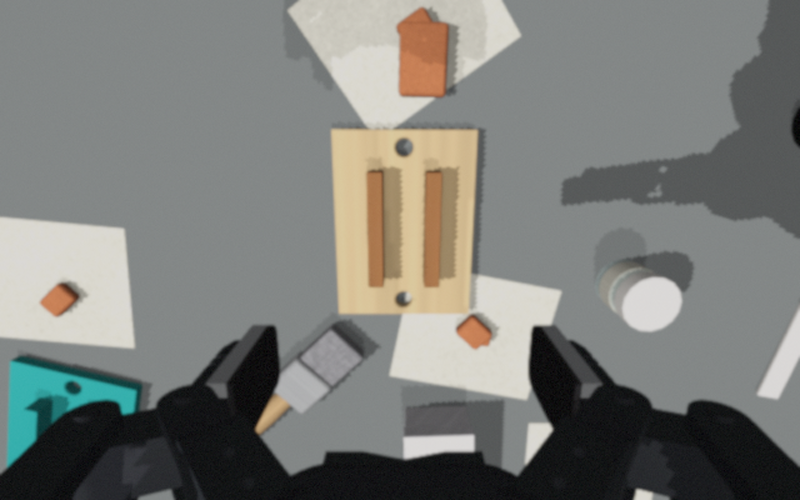

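The wrist view shows the lid centred at (405,222) with its battens up and its holes at (403,147) and (403,298). Nothing is in the way of the fingers, so I descend and grip.

```bash
python3 go.py .4721 -.1637 .008 16.75
```

```text
t 8.0 shift [-0.0014 -0.0013  0.1932] turn 0.19 q6 -49.4 p [ 0.4728 -0.1619  0.2012] yang 16.94
```

Emit:
drive_tool:
  series:
    - [[-0.0014,-0.0008,0.05],0.2,0.085]
    - [[-0.0014,-0.0008,0.1],0.2,0.085]
    - [[-0.0014,-0.0008,0.14],0.2,0.085]
    - [[-0.0014,-0.0008,0.165],0.2,0.085]
    - [[-0.0014,-0.0008,0.18],0.2,0.085]
    - [[-0.0014,-0.0008,0.187],0.2,0.085]
    - [[-0.0014,-0.0008,0.187],0.2,0.085]
    - [[-0.0014,-0.0008,0.187],0.2,0.085]

```text
time_s: 8.8
position: [0.473, -0.164, 0.0144]
tool_rot: [[-0.288, 0.958, 0.002], [0.958, 0.288, -0.001], [-0.002, 0.001, -1.0]]
ft_force: [-0.4, 0.7, 0.9]
grip_width: 0.0849
gripper_force: 0.0
```

Emit:
drive_tool:
  newtons: 40
  series:
    - [[0,-0.0008,0.003],0,0.085]
    - [[0,-0.0008,0.006],0,0.085]
    - [[0,-0.0008,0.006],0,0.05]
    - [[0,-0.0008,0.006],0,0.045]
    - [[0,-0.0008,0.006],0,0.045]
    - [[0,-0.0008,0.006],0,0.045]
    - [[0,-0.0008,0.006],0,0.045]
    - [[0,-0.0008,0.006],0,0.045]
    - [[0,-0.0008,0.006],0,0.045]

```text
time_s: 9.7
position: [0.4718, -0.164, 0.0077]
tool_rot: [[-0.288, 0.958, 0.001], [0.958, 0.288, -0.0], [-0.001, 0.001, -1.0]]
ft_force: [-0.1, 1.9, 5.3]
grip_width: 0.0553
gripper_force: 43.4
```

Emit:
drive_tool:
  newtons: 60
  series:
    - [[0,0,-0.01],0,0.045]
    - [[0,0,-0.04],0,0.045]
    - [[0,0,-0.08],0,0.045]
    - [[0,0,-0.12],0,0.045]
    - [[0,0,-0.12],0,0.045]

```text
time_s: 10.2
position: [0.4733, -0.1649, 0.1321]
tool_rot: [[-0.288, 0.958, 0.008], [0.958, 0.288, -0.005], [-0.007, 0.006, -1.0]]
ft_force: [0.7, -0.4, -2.9]
grip_width: 0.0546
gripper_force: 66.4
```

```bash
python3 go.py .5798 .1864 .13 -5.6; python3 - <<'E'
from h import *
d,R,t=cam("wrist")
W=cloud(d,R,t);z=W[...,2];h=d["img"].astype(int);c=(h[...,0]-h[...,2]>30)
s=env.observe();T=(W-s["position"])@np.array(s["tool_rot"])
n,l,st,ce=cv2.connectedComponentsWithStats(((z>.12)&(z<.16)&c).astype(np.uint8))
for k in [k for k in range(1,n) if st[k,4]>200]:
    for q in(0,):
        r=cv2.minAreaRect(T[l==k][:,:2].astype(np.float32)*1000);print(st[k,4],[np.round(x,1) for x in r],np.median(T[l==k][:,2]),np.median(z[l==k]))
E
```

```text
t 10.2 shift [0.3058 0.2031 0.0012] turn 22.33 q6 -49.5 p [ 0.4733 -0.1649  0.1321] yang 16.73
57871 [array([7.8, 0.4]), array([132.5, 110.9]), np.float64(0.1)] -0.004549640912047231 0.13391143375554235
```

Emit:
drive_tool:
  series:
    - [[0.04,0.025,0],3,0.045]
    - [[0.08,0.05,0],6,0.045]
    - [[0.12,0.08,0],9,0.045]
    - [[0.16,0.106,0],12,0.045]
    - [[0.2,0.133,0],15,0.045]
    - [[0.24,0.16,0],18,0.045]
    - [[0.27,0.18,0],20,0.045]
    - [[0.29,0.193,0],21.5,0.045]
    - [[0.3,0.2,0],22.3,0.045]
    - [[0.3058,0.2031,0],22.3,0.045]
    - [[0.3058,0.2031,0],22.3,0.045]
    - [[0.3058,0.2031,0],22.3,0.045]
    - [[0.3058,0.2031,0],22.3,0.045]

```text
time_s: 11.55
position: [0.578, 0.1865, 0.1271]
tool_rot: [[0.098, 0.995, -0.001], [0.995, -0.098, -0.0], [-0.0, -0.001, -1.0]]
ft_force: [0.8, -0.9, -2.5]
grip_width: 0.0546
gripper_force: 66.3
```

```bash
python3 go.py .5798 .1864 .09 -5.6; python3 - <<'E'
from h import *
d,R,t=cam("wrist");save(d,"w3.png",s=1.25)
E
```

```text
t 11.55 shift [0.0001 0.0018 0.0371] turn -0.04 q6 12.4 p [0.578  0.1865 0.1271] yang -5.64
```

View pics/w3.png

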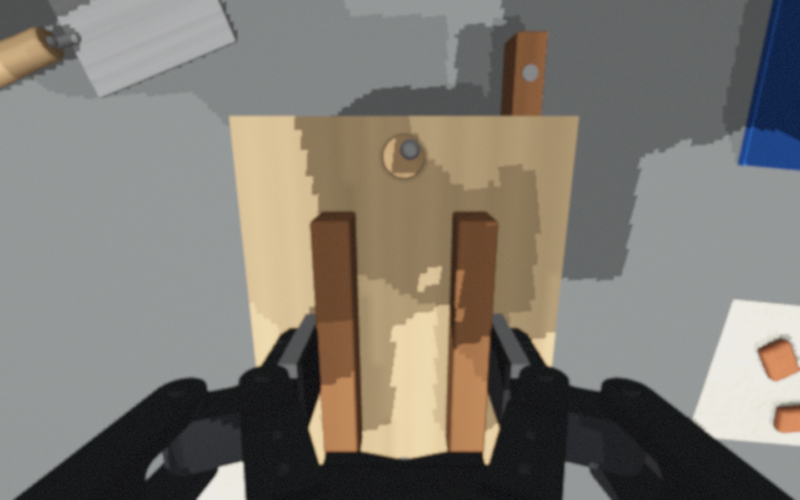

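The wrist view shows the pin at (409,149) through the hole at (404,157), so I can work out the offset.

```bash
python3 - <<'E'
from h import *
d,R,t=cam("wrist");s=env.observe();Rt=np.array(s["tool_rot"]);p=s["position"]
W=cloud(d,R,t);z=W[...,2];u,v=323,125
sl=np.s_[v-22:v+23,u-24:u+25]; zz=z[sl]
plate=np.nanmedian(zz); low=(zz<plate-.02).astype(np.uint8); c=cv2.minEnclosingCircle(np.argwhere(low)[:,::-1].astype(np.float32)); yy,xx=np.nonzero(low)
hole=(c[0][0]+u-24,c[0][1]+v-22); pm=(zz>.060)&(zz<.07); py,px=np.nonzero(pm); pin=(px.mean()+u-24,py.mean()+v-22)
print("plate z",plate,"hole",hole,c[1],"cent",xx.mean()+u-24,yy.mean()+v-22,"pin",pin,pm.sum())
H=ray(d,R,t,hole,plate)[0];P=ray(d,R,t,pin,.064)[0];print(H,P,"tool-frame diff pin-hole",Rt.T@(P-H),"hole in tool",Rt.T@(H-p))
E
```

```text
plate z 0.1280406489056205 hole (322.5, 124.62903213500977) 16.43964195251465 cent 322.50605326876513 124.64648910411623 pin (np.float64(327.1256038647343), np.float64(119.11111111111111)) 207
[0.58400902 0.248902   0.12804065] [0.58661244 0.24865904 0.064     ] tool-frame diff pin-hole [2.16214574e-05 2.62652128e-03 6.40401626e-02] hole in tool [ 0.06251244 -0.00022037 -0.00072683]
```

Emit:
drive_tool:
  series:
    - [[0,0.0023,0.01],0,0.045]
    - [[0,0.0023,0.02],0,0.045]
    - [[0,0.0023,0.03],0,0.045]
    - [[0,0.0023,0.038],0,0.045]
    - [[0,0.0023,0.044],0,0.045]
    - [[0,0.0023,0.047],0,0.045]
    - [[0,0.0023,0.047],0,0.045]
    - [[0,0.0023,0.047],0,0.045]
    - [[0,0.0023,0.047],0,0.045]

```text
time_s: 12.55
position: [0.5807, 0.1872, 0.0807]
tool_rot: [[0.097, 0.995, 0.001], [0.995, -0.097, 0.0], [0.0, 0.001, -1.0]]
ft_force: [0.2, 0.3, -1.7]
grip_width: 0.0546
gripper_force: 66.3
```

```bash
python3 - <<'E'
from h import *
d,R,t=cam("wrist");s=env.observe();Rt=np.array(s["tool_rot"]);p=s["position"]
W=cloud(d,R,t);z=W[...,2];u,v=323,125
sl=np.s_[v-22:v+23,u-24:u+25]; zz=z[sl]
plate=np.nanmedian(zz); low=(zz<plate-.006).astype(np.uint8); c=cv2.minEnclosingCircle(np.argwhere(low)[:,::-1].astype(np.float32)); yy,xx=np.nonzero(low)
hole=(c[0][0]+u-24,c[0][1]+v-22); pm=(zz>.060)&(zz<plate-.006); py,px=np.nonzero(pm); pin=(px.mean()+u-24,py.mean()+v-22)
print(p,s["ft_force"],"plate z",plate,"hole",hole,c[1],"pin",pin,pm.sum())
H=ray(d,R,t,hole,plate)[0];P=ray(d,R,t,pin,.064)[0];print("tool-frame diff pin-hole",Rt.T@(P-H))
E
```

```text
[0.58062632 0.1871519  0.08074913] [-0.05443494  0.55665097 -2.32257111] plate z 0.0816027991590767 hole (322.5, 125.08064460754395) 16.8427791595459 pin (np.float64(323.08870967741933), np.float64(125.58602150537635)) 372
tool-frame diff pin-hole [-0.00110792  0.00024517  0.01760283]
```

Emit:
drive_tool:
  series:
    - [[-0.0008,0.0002,0.003],0,0.045]
    - [[-0.0008,0.0002,0.006],0,0.045]
    - [[-0.0008,0.0002,0.009],0,0.045]
    - [[-0.0008,0.0002,0.012],0,0.045]
    - [[-0.0008,0.0002,0.012],0,0.045]

```text
time_s: 13.1
position: [0.5803, 0.1863, 0.0677]
tool_rot: [[0.097, 0.995, -0.001], [0.995, -0.097, -0.0], [-0.0, -0.001, -1.0]]
ft_force: [0.0, -0.9, -1.7]
grip_width: 0.0546
gripper_force: 66.3
```

Emit:
drive_tool:
  series:
    - [[0,0,0.002],0,0.045]
    - [[0,0,0.004],0,0.045]
    - [[0,0,0.006],0,0.045]
    - [[0,0,0.008],0,0.045]
    - [[0,0,0.008],0,0.045]

```text
time_s: 13.6
position: [0.5804, 0.1863, 0.06]
tool_rot: [[0.097, 0.995, -0.001], [0.995, -0.097, -0.0], [-0.0, -0.001, -1.0]]
ft_force: [-0.1, -0.2, -1.3]
grip_width: 0.0547
gripper_force: 66.3
```

Both pins are inside the holes, with no contact force. I'll finish the seating.

Emit:
drive_tool:
  series:
    - [[0,0,0.001],0,0.045]
    - [[0,0,0.002],0,0.045]
    - [[0,0,0.002],0,0.045]

```text
time_s: 13.9
position: [0.5805, 0.1863, 0.0582]
tool_rot: [[0.097, 0.995, -0.0], [0.995, -0.097, -0.0], [-0.0, -0.0, -1.0]]
ft_force: [0.1, 0.3, -1.7]
grip_width: 0.0546
gripper_force: 66.3
```

Emit:
drive_tool:
  series:
    - [[0,0,0.0015],0,0.045]
    - [[0,0,0.0015],0,0.045]
    - [[0,0,0.001],0,0.07]
    - [[0,0,0.001],0,0.07]
    - [[0,0,0.001],0,0.07]
    - [[0,0,-0.02],0,0.07]
    - [[0,0,-0.06],0,0.085]
    - [[0,0,-0.1],0,0.085]
    - [[0,0,-0.15],0,0.085]
    - [[0,0,-0.19],0,0.085]
    - [[0,0,-0.19],0,0.085]

```text
time_s: 15.0
position: [0.5822, 0.1866, 0.2545]
tool_rot: [[0.097, 0.995, 0.011], [0.995, -0.097, 0.001], [0.002, 0.011, -1.0]]
ft_force: [-0.7, -0.6, -0.5]
grip_width: 0.0851
gripper_force: 0.0
```

```bash
cat > lid.py <<'E'
from h import *
d,R,t=cam("wrist");s=env.observe()
W=cloud(d,R,t);z=W[...,2];near=(abs(W[...,0]-.58)<.1)&(abs(W[...,1]-.187)<.12)
for lo,hi in((.055,.066),(.073,.084)):
    n,l,st,ce=cv2.connectedComponentsWithStats(((z>lo)&(z<hi)&near).astype(np.uint8))
    for k in [k for k in range(1,n) if st[k,4]>150]:
        r=cv2.minAreaRect(W[l==k][:,:2].astype(np.float32)*1000)
        P=W[l==k];A=np.c_[P[:,:2],np.ones(len(P))];g=np.linalg.lstsq(A,P[:,2],rcond=None)[0]
        print(lo,st[k,4],[np.round(x,1) for x in r],"z",np.median(z[l==k]),"slope",np.round(g[:2],4))
E
python3 lid.py; python3 go.py .5645 -.3602 .248 19.56;python3 - <<'E'
from h import *
f=np.load("top0.npz");d=dict(img=f["img"],depth=f["depth"],camera_matrix=f["K"]);R,t=f["R"],f["t"]
E
```

```text
0.055 13291 [array([580.1, 186.3]), array([150. , 110.2]), np.float64(84.4)] z 0.05960072667766292 slope [-0.0006 -0.0001]
0.073 1161 [array([558.4, 189.2]), array([89.3, 12. ]), np.float64(84.3)] z 0.07756759590780693 slope [-0.0078 -0.0016]
0.073 1155 [array([602.1, 184.7]), array([89.5, 12.1]), np.float64(84.3)] z 0.0774960013619169 slope [ 0.0211 -0.0012]
t 15.05 shift [-0.5457  0.0365  0.0025] turn -25.14 q6 12.3 p [0.5813 0.1865 0.251 ] yang -5.58
```

The lid is seated flat: the plate top is at 59.6 mm and the centre at (580.1, 186.3). Now the tin.

Emit:
drive_tool:
  series:
    - [[-0.5457,0.0365,0],-25.1,0.085]
    - [[-0.5457,0.0365,0],-25.1,0.085]
    - [[-0.5457,0.0365,0],-25.1,0.085]
    - [[-0.5457,0.0365,0],-25.1,0.085]
    - [[-0.5457,0.0365,0],-25.1,0.085]
    - [[-0.5457,0.0365,0],-25.1,0.085]
    - [[-0.5457,0.0365,0],-25.1,0.085]
    - [[-0.5457,0.0365,0],-25.1,0.085]
    - [[-0.5457,0.0365,0],-25.1,0.085]
    - [[-0.5457,0.0365,0],-25.1,0.085]
    - [[-0.5457,0.0365,0],-25.1,0.085]
    - [[-0.5457,0.0365,0.03],-25.1,0.085]
    - [[-0.5457,0.0365,0.05],-25.1,0.085]
    - [[-0.5457,0.0365,0.05],-25.1,0.085]
    - [[-0.5457,0.0365,0.05],-25.1,0.085]

```text
time_s: 16.55
position: [0.5637, -0.3601, 0.1979]
tool_rot: [[-0.334, 0.942, -0.001], [0.942, 0.334, 0.001], [0.001, -0.001, -1.0]]
ft_force: [-0.4, -0.1, 0.0]
grip_width: 0.0853
gripper_force: 0.0
```

```bash
python3 - <<'E'
from h import *
d,R,t=cam("wrist");W=cloud(d,R,t);z=W[...,2];near=(abs(W[...,0]-.565)<.08)&(abs(W[...,1]+.36)<.08)
n,l,st,ce=cv2.connectedComponentsWithStats(((z>.035)&(z<.047)&near).astype(np.uint8));k=st[1:,4].argmax()+1
r=cv2.minAreaRect(W[l==k][:,:2].astype(np.float32)*1000);print(st[k,4],r,np.median(z[l==k]))
a=r[2] if r[1][0]<r[1][1] else r[2]-90
from go import go
go(r[0][0]/1000,r[0][1]/1000,.01,a)
E
```

```text
6389 ((565.1128540039062, -362.3184814453125), (60.0343132019043, 89.9133071899414), 19.170352935791016) 0.04156783608753646
t 16.6 shift [-0.0023  0.0002  0.189 ] turn 0.37 q6 -62.2 p [ 0.5641 -0.3602  0.199 ] yang 19.54
```

Emit:
drive_tool:
  newtons: 40
  series:
    - [[-0.0023,0.0002,0.05],0.4,0.085]
    - [[-0.0023,0.0002,0.1],0.4,0.085]
    - [[-0.0023,0.0002,0.14],0.4,0.085]
    - [[-0.0023,0.0002,0.165],0.4,0.085]
    - [[-0.0023,0.0002,0.18],0.4,0.085]
    - [[-0.0023,0.0002,0.187],0.4,0.085]
    - [[-0.0023,0.0002,0.187],0.4,0.085]
    - [[-0.0023,0.0002,0.187],0.4,0.05]
    - [[-0.0023,0.0002,0.187],0.4,0.05]
    - [[-0.0023,0.0002,0.187],0.4,0.05]
    - [[-0.0023,0.0002,0.187],0.4,0.05]
    - [[-0.0023,0.0002,0.187],0.4,0.05]

```text
time_s: 17.8
position: [0.5654, -0.3631, 0.0132]
tool_rot: [[-0.327, 0.945, 0.003], [0.945, 0.327, -0.002], [-0.003, 0.002, -1.0]]
ft_force: [-0.4, 0.4, 6.8]
grip_width: 0.0594
gripper_force: 44.8
```

Emit:
drive_tool:
  series:
    - [[0,0,-0.02],0,0.05]
    - [[0,0,-0.06],0,0.05]
    - [[0,0,-0.1],0,0.05]
    - [[0,0,-0.15],0,0.05]
    - [[0,0,-0.15],0,0.05]
    - [[0,0,-0.15],0,0.05]

```text
time_s: 18.4
position: [0.5647, -0.3624, 0.1622]
tool_rot: [[-0.327, 0.945, 0.001], [0.945, 0.327, -0.001], [-0.002, 0.001, -1.0]]
ft_force: [-0.3, 1.0, -3.1]
grip_width: 0.0592
gripper_force: 44.3
```

```bash
python3 go.py .5802 .1866 .16 -5.6; python3 - <<'E'
from h import *
d,R,t=cam("wrist");W=cloud(d,R,t);s=env.observe();T=(W-s["position"])@np.array(s["tool_rot"])
m=(T[...,2]<-.02)&(T[...,2]>-.045)&(abs(T[...,1])<.029)&(T[...,0]<.06)&(T[...,0]>-.05);P=T[m];print(m.sum(),np.round([P.min(0),P.max(0)],4).tolist(),np.median(P[:,2]),np.median(W[m][:,2]))
E
```

```text
t 18.4 shift [0.5137 0.1944 0.0016] turn 24.71 q6 -61.9 p [ 0.5647 -0.3624  0.1622] yang 19.11
29297 [[-0.0345, -0.029, -0.0421], [0.0452, 0.029, -0.02]] -0.03013303612668533 0.19056615054074988
```

Emit:
drive_tool:
  series:
    - [[0.045,0.017,0],2,0.05]
    - [[0.09,0.034,0],4,0.05]
    - [[0.135,0.051,0],6,0.05]
    - [[0.18,0.068,0],8,0.05]
    - [[0.225,0.085,0],10.5,0.05]
    - [[0.27,0.102,0],13,0.05]
    - [[0.315,0.119,0],15,0.05]
    - [[0.36,0.136,0],17,0.05]
    - [[0.405,0.153,0],19,0.05]
    - [[0.445,0.168,0],21.5,0.05]
    - [[0.475,0.18,0],23,0.05]
    - [[0.5,0.189,0],24,0.05]
    - [[0.51,0.193,0],24.7,0.05]
    - [[0.5137,0.1944,0],24.7,0.05]
    - [[0.5137,0.1944,0],24.7,0.05]
    - [[0.5137,0.1944,0],24.7,0.05]

```text
time_s: 20.05
position: [0.58, 0.1858, 0.1606]
tool_rot: [[0.098, 0.995, -0.001], [0.995, -0.098, -0.0], [-0.001, -0.001, -1.0]]
ft_force: [-0.2, -0.4, -2.3]
grip_width: 0.0594
gripper_force: 44.3
```

```bash
python3 go.py .5802 .1866 .0975 -5.6
```

```text
t 20.05 shift [0.0009 0.0002 0.0631] turn -0.02 q6 12.3 p [0.58   0.1858 0.1606] yang -5.62
```

Emit:
drive_tool:
  series:
    - [[0.0005,0,0.015],0,0.05]
    - [[0.0005,0,0.03],0,0.05]
    - [[0.0005,0,0.045],0,0.05]
    - [[0.0005,0,0.056],0,0.05]
    - [[0.0005,0,0.062],0,0.05]
    - [[0.0005,0,0.065],0,0.05]
    - [[0.0005,0,0.067],0,0.05]
    - [[0.0005,0,0.067],0,0.05]

```text
time_s: 20.85
position: [0.5804, 0.187, 0.0946]
tool_rot: [[0.097, 0.995, 0.001], [0.995, -0.097, 0.0], [0.0, 0.001, -1.0]]
ft_force: [0.3, 0.9, -2.1]
grip_width: 0.0593
gripper_force: 44.3
```

Emit:
drive_tool:
  series:
    - [[0,0,0.001],0,0.05]
    - [[0,0,0.0015],0,0.05]
    - [[0,0,0.0015],0,0.05]

```text
time_s: 21.15
position: [0.5803, 0.1871, 0.0929]
tool_rot: [[0.097, 0.995, 0.0], [0.995, -0.097, 0.0], [0.0, 0.0, -1.0]]
ft_force: [-0.0, -0.5, -2.6]
grip_width: 0.0593
gripper_force: 44.3
```

Emit:
drive_tool:
  series:
    - [[0,0,0.001],0,0.05]
    - [[0,0,0.0015],0,0.05]
    - [[0,0,0.0015],0,0.05]

```text
time_s: 21.45
position: [0.5803, 0.1871, 0.0913]
tool_rot: [[0.097, 0.995, 0.0], [0.995, -0.097, -0.0], [-0.0, 0.0, -1.0]]
ft_force: [-0.7, 0.2, -2.5]
grip_width: 0.0592
gripper_force: 44.3
```

Emit:
drive_tool:
  series:
    - [[0,0,0.0005],0,0.05]
    - [[0,0,0.001],0,0.05]
    - [[0,0,0.001],0,0.05]

```text
time_s: 21.75
position: [0.5803, 0.1871, 0.0912]
tool_rot: [[0.097, 0.995, 0.001], [0.995, -0.097, 0.0], [0.0, 0.001, -1.0]]
ft_force: [-2.8, -0.3, 6.2]
grip_width: 0.0595
gripper_force: 45.1
```

The tin has touched down. I release it and rise.

Emit:
drive_tool:
  series:
    - [[0,0,-0.0005],0,0.06]
    - [[0,0,-0.0005],0,0.07]
    - [[0,0,-0.0005],0,0.085]
    - [[0,0,-0.0005],0,0.085]
    - [[0,0,-0.0005],0,0.085]
    - [[0,0,-0.03],0,0.085]
    - [[0,0,-0.07],0,0.085]
    - [[0,0,-0.12],0,0.085]
    - [[0,0,-0.16],0,0.085]
    - [[0,0,-0.16],0,0.085]
    - [[0,0,-0.16],0,0.085]

```text
time_s: 22.85
position: [0.5803, 0.1871, 0.2507]
tool_rot: [[0.097, 0.995, 0.001], [0.995, -0.097, 0.0], [0.0, 0.001, -1.0]]
ft_force: [-0.2, 0.3, -0.5]
grip_width: 0.0848
gripper_force: 0.0
```

```bash
cat > tin.py <<'E'
from h import *
d,R,t=cam("wrist");W=cloud(d,R,t);z=W[...,2];near=(abs(W[...,0]-.58)<.1)&(abs(W[...,1]-.187)<.12)
for lo,hi in((.055,.066),(.112,.127)):
    n,l,st,ce=cv2.connectedComponentsWithStats(((z>lo)&(z<hi)&near).astype(np.uint8));k=st[1:,4].argmax()+1
    P=W[l==k];A=np.c_[P[:,:2],np.ones(len(P))];g=np.linalg.lstsq(A,P[:,2],rcond=None)[0]
    print([np.round(x,1) for x in cv2.minAreaRect(P[:,:2].astype(np.float32)*1000)],np.median(P[:,2]),np.round(g[:2],4))
E
python3 tin.py; python3 go.py .6614 -.1554 .2 -5.6;python3 go.py .6614 -.1554 .2 -30;  python3 -c "
from h import *
print(env.observe()['q'])"
```

```text
[array([580., 186.]), array([150.3, 110.4]), np.float64(84.3)] 0.05957456761844942 [-0.0007  0.0004]
[array([579.9, 187.7]), array([89.7, 60. ]), np.float64(84.3)] 0.11958940039791638 [-0.001  -0.0032]
t 22.9 shift [-0.3328  0.1145  0.0493] turn 0.01 q6 12.3 p [0.5799 0.187  0.2494] yang -5.59
t 22.9 shift [-0.3328  0.1145  0.0493] turn 24.41 q6 12.3 p [0.5799 0.187  0.2494] yang -5.59
[ 6.75467867e+00  2.73405121e+01  6.22222438e+01 -1.45668234e-03
  9.05207413e+01  1.23462130e+01]
```

The tin is centred on the lid, level, with its top at 119.6 mm. Now the jar.

Emit:
drive_tool:
  series:
    - [[-0.3328,0.08,0],0,0.085]
    - [[-0.3328,0.08,0],0,0.085]
    - [[-0.3328,0.1145,0],0,0.085]
    - [[-0.3328,0.1145,0],0,0.085]
    - [[-0.3328,0.1145,0],0,0.085]
    - [[-0.3328,0.1145,0],0,0.085]
    - [[-0.3328,0.1145,0],0,0.085]
    - [[-0.3328,0.1145,0],0,0.085]
    - [[-0.3328,0.1145,0.04],0,0.085]
    - [[-0.3328,0.1145,0.05],0,0.085]
    - [[-0.3328,0.1145,0.05],0,0.085]
    - [[-0.3328,0.1145,0.05],0,0.085]

```text
time_s: 24.1
position: [0.6621, -0.1548, 0.2012]
tool_rot: [[0.097, 0.995, 0.001], [0.995, -0.097, -0.0], [-0.0, 0.001, -1.0]]
ft_force: [-0.4, 1.2, 0.1]
grip_width: 0.0849
gripper_force: 0.0
```

```bash
python3 - <<'E'
from h import *
from go import go
d,R,t=cam("wrist");W=cloud(d,R,t);z=W[...,2];near=(abs(W[...,0]-.661)<.05)&(abs(W[...,1]+.155)<.05)
n,l,st,ce=cv2.connectedComponentsWithStats(((z>.046)&(z<.054)&near).astype(np.uint8));k=st[1:,4].argmax()+1
c,r=cv2.minEnclosingCircle(W[l==k][:,:2].astype(np.float32)*1000);print(st[k,4],c,r,np.median(z[l==k]))
go(c[0]/1000,c[1]/1000,.012,-5.6)
E
```

```text
1821 (663.2185668945312, -157.7357940673828) 22.030193328857422 0.04955280326157464
t 24.15 shift [-0.0026  0.0009  0.1898] turn 0.05 q6 -17.6 p [ 0.6623 -0.1549  0.2018] yang -5.55
```

Emit:
drive_tool:
  newtons: 30
  series:
    - [[-0.0026,0.001,0.05],0,0.085]
    - [[-0.0026,0.001,0.1],0,0.085]
    - [[-0.0026,0.001,0.14],0,0.085]
    - [[-0.0026,0.001,0.165],0,0.085]
    - [[-0.0026,0.001,0.18],0,0.085]
    - [[-0.0026,0.001,0.187],0,0.085]
    - [[-0.0026,0.001,0.187],0,0.085]
    - [[-0.0026,0.001,0.187],0,0.035]
    - [[-0.0026,0.001,0.187],0,0.035]
    - [[-0.0026,0.001,0.187],0,0.035]
    - [[-0.0026,0.001,0.187],0,0.035]
    - [[-0.0026,0.001,0.187],0,0.035]
    - [[-0.0026,0.001,0.187],0,0.035]

```text
time_s: 25.45
position: [0.663, -0.1582, 0.0145]
tool_rot: [[0.097, 0.995, 0.002], [0.995, -0.097, -0.001], [-0.001, 0.002, -1.0]]
ft_force: [-0.9, 0.3, 7.0]
grip_width: 0.0431
gripper_force: 29.9
```

Emit:
drive_tool:
  series:
    - [[0,0,-0.02],0,0.035]
    - [[0,0,-0.06],0,0.035]
    - [[0,0,-0.1],0,0.035]
    - [[0,0,-0.15],0,0.035]
    - [[0,0,-0.19],0,0.035]
    - [[0,0,-0.19],0,0.035]
    - [[0,0,-0.19],0,0.035]

```text
time_s: 26.15
position: [0.6625, -0.158, 0.2037]
tool_rot: [[0.097, 0.995, 0.001], [0.995, -0.097, -0.0], [-0.0, 0.001, -1.0]]
ft_force: [0.2, 0.3, -1.6]
grip_width: 0.0427
gripper_force: 30.8
```

```bash
python3 - <<'E'
from h import *
from go import go
go(.580,.1872,.2,-5.6)
d,R,t=cam("wrist");W=cloud(d,R,t);s=env.observe();T=(W-s["position"])@np.array(s["tool_rot"])
m=(T[...,2]<-.02)&(T[...,2]>-.05)&(abs(T[...,1])<.018)&(T[...,0]<.04)&(T[...,0]>-.04);P=T[m];print(m.sum(),np.round([P.min(0),P.max(0)],4).tolist(),np.median(P[:,2]),np.median(W[m][:,2]))
E
```

```text
t 26.15 shift [ 0.3355 -0.1157  0.0035] turn 0.01 q6 -17.8 p [ 0.6625 -0.158   0.2037] yang -5.59
10408 [[-0.0213, -0.018, -0.0387], [0.0225, 0.018, -0.02]] -0.036482211923663466 0.23873262842609233
```

Emit:
drive_tool:
  series:
    - [[0.045,-0.016,0],0,0.035]
    - [[0.09,-0.031,0],0,0.035]
    - [[0.135,-0.047,0],0,0.035]
    - [[0.18,-0.062,0],0,0.035]
    - [[0.225,-0.078,0],0,0.035]
    - [[0.265,-0.091,0],0,0.035]
    - [[0.3,-0.103,0],0,0.035]
    - [[0.32,-0.11,0],0,0.035]
    - [[0.332,-0.1145,0],0,0.035]
    - [[0.3355,-0.1157,0],0,0.035]
    - [[0.3355,-0.1157,0],0,0.035]
    - [[0.3355,-0.1157,0.02],0,0.035]
    - [[0.3355,-0.1157,0.04],0,0.035]
    - [[0.3355,-0.1157,0.053],0,0.035]
    - [[0.3355,-0.1157,0.06],0,0.035]
    - [[0.3355,-0.1157,0.063],0,0.035]
    - [[0.3355,-0.1157,0.063],0,0.035]
    - [[0.3355,-0.1157,0.063],0,0.035]

```text
time_s: 28.0
position: [0.5805, 0.187, 0.141]
tool_rot: [[0.098, 0.995, 0.001], [0.995, -0.098, 0.0], [0.0, 0.001, -1.0]]
ft_force: [-0.0, 0.5, -0.2]
grip_width: 0.0431
gripper_force: 30.8
```

Emit:
drive_tool:
  series:
    - [[0,0,0.002],0,0.035]
    - [[0,0,0.004],0,0.035]
    - [[0,0,0.005],0,0.035]
    - [[0,0,0.005],0,0.035]

```text
time_s: 28.4
position: [0.58, 0.1872, 0.1352]
tool_rot: [[0.097, 0.995, -0.0], [0.995, -0.097, -0.0], [-0.0, -0.0, -1.0]]
ft_force: [-0.6, -0.4, -0.9]
grip_width: 0.0431
gripper_force: 30.8
```

Emit:
drive_tool:
  series:
    - [[0,0,0.0005],0,0.035]
    - [[0,0,0.001],0,0.035]
    - [[0,0,0.001],0,0.035]

```text
time_s: 28.7
position: [0.5801, 0.1872, 0.1346]
tool_rot: [[0.097, 0.995, 0.0], [0.995, -0.097, 0.0], [0.0, 0.0, -1.0]]
ft_force: [-0.6, -0.6, 1.3]
grip_width: 0.0431
gripper_force: 30.9
```

Emit:
drive_tool:
  series:
    - [[0,0,0.0005],0,0.035]
    - [[0,0,0.0007],0,0.035]
    - [[0,0,0.0007],0,0.035]

```text
time_s: 29.0
position: [0.5802, 0.1872, 0.1345]
tool_rot: [[0.097, 0.995, 0.001], [0.995, -0.097, 0.0], [0.0, 0.001, -1.0]]
ft_force: [-0.9, 1.3, 6.4]
grip_width: 0.0433
gripper_force: 31.3
```

Emit:
drive_tool:
  series:
    - [[0,0,-0.0005],0,0.05]
    - [[0,0,-0.0005],0,0.06]
    - [[0,0,-0.0005],0,0.085]
    - [[0,0,-0.0005],0,0.085]
    - [[0,0,-0.0005],0,0.085]
    - [[0,0,-0.03],0,0.085]
    - [[0,0,-0.07],0,0.085]
    - [[0,0,-0.11],0,0.085]
    - [[0,0,-0.14],0,0.085]
    - [[-0.05,0,-0.15],0,0.085]
    - [[-0.1,0,-0.15],0,0.085]
    - [[-0.15,0,-0.15],0,0.085]
    - [[-0.15,0,-0.15],0,0.085]
    - [[-0.15,0,-0.15],0,0.085]

```text
time_s: 30.4
position: [0.5654, 0.0371, 0.2837]
tool_rot: [[0.1, 0.995, 0.0], [0.995, -0.1, 0.0], [0.0, -0.0, -1.0]]
ft_force: [-0.7, 0.3, -0.4]
grip_width: 0.0851
gripper_force: 0.0
```

```bash
python3 - <<'E'
from h import *
d,R,t=cam("scene");save(d,"s9.png",s=1.25)
d,R,t=cam("wrist");W=cloud(d,R,t);z=W[...,2];near=(abs(W[...,0]-.58)<.1)&(abs(W[...,1]-.187)<.12)
for lo,hi in((.055,.066),(.115,.125),(.165,.174)):
    m=(z>lo)&(z<hi)&near
    if m.sum()>50: print([np.round(x,1) for x in cv2.minAreaRect(W[m][:,:2].astype(np.float32)*1000)],np.median(z[m]))
E
python3 cs.py
```

```text
[array([577.5, 158.9]), array([ 93.9, 110.3]), np.float64(84.4)] 0.05962589829524171
[array([577.9, 166.1]), array([47.3, 60.1]), np.float64(84.3)] 0.11960601452708738
[array([578.4, 171.1]), array([10.6, 37.3]), np.float64(84.4)] 0.16940422514440798
stop 81 world [650.6 263.1] [75.7 15.5] 84.94 stopframe [ 8.8 82.6] [[1, 45], [17, 45], [16, 120], [1, 120]]
case 5 world [538.1 117.8] [2.7 6.8] 88.13 stopframe [-89. -73.] [[-92, -75], [-86, -74], [-86, -71], [-92, -72]]
[-0.7 -0.3  0.1]
```

View pics/s9.png

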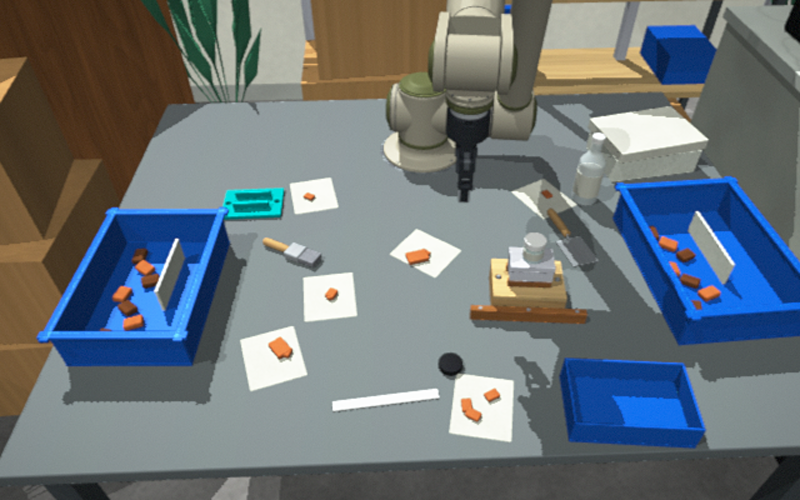

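The picture shows the full stack at (530,270): the case flush to the stop, then the lid, the tin and the jar upright, with everything else where it was. The layer heights are right at 60, 120 and 169 mm, so I hand in.

```bash
python3 -c "
from rig import env
print(env.close_job())"
```

```text
the job is handed in; nothing more can be done
None
```

The job is handed in at about 30 s: the case is flush against the stop, the lid is down over both pins, the tin and jar stand upright and centred on top, and the loose things are where they were.

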